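# Snap the pill dispenser's lid shut all round

### The job

The square lid on top of the pill dispenser has only been laid on after a refill, and all four of its edges still stand up. With the fingertips, press down each edge in turn, firmly but without slamming, until every one has snapped shut flush with the middle of the lid. Do not push in the green button, do not lift the dispenser or push it about, and leave the tumbler, saucer, handbell and glasses where they are.

Things in the scene. Friction and masses are not known exactly. Their poses are not given: they have to be found in the camera images.
- dispenser: grey plastic pill dispenser, a loose box of about 1.9 kg standing on the cabinet top (z = 0), 180 mm (its x) by 260 mm (its y), flat top face 58 mm up; origin at the centre of its underside, z up, its tray front on the -x side. The lid is on its top, 45 mm to +y of the middle; the large green button is at the -y end of the top.
- lid_centre (a point): centre of the upper face of the square light-grey lid, 69 mm above the cabinet top. The lid is 149 mm wide: a fixed centre panel 81 mm square (with a raised 30 mm square 1 mm high, look only), surrounded by four mitred edge strips (front, back, left, right), each 33 mm wide and hinged along the centre panel; axes as the dispenser's
- edge_front (a joint): angle of the lid's front edge strip, on the -x side of the dispenser (tray side): 0 = standing up, its outer rim 9 mm above flush; 0.26 rad = snapped shut, flush with the centre panel. Snap fit: pressed 26 mm from its hinge it resists with about 8 N until half-way down, then clicks shut and stays; let go earlier it springs up again
- press_front (a point): point on the upper face of the front edge strip, midway along it, 26 mm out from its hinge line (67 mm from the lid's centre); it moves with the strip and lies 69 mm above the cabinet top when the strip is shut, about 76 mm when it stands up
- edge_back (a joint): angle of the lid's back edge strip, on the +x side of the dispenser: 0 = standing up, its outer rim 9 mm above flush; 0.26 rad = snapped shut, flush with the centre panel. Snap fit: pressed 26 mm from its hinge it resists with about 8 N until half-way down, then clicks shut and stays; let go earlier it springs up again
- press_back (a point): point on the upper face of the back edge strip, midway along it, 26 mm out from its hinge line (67 mm from the lid's centre); it moves with the strip and lies 69 mm above the cabinet top when the strip is shut, about 76 mm when it stands up
- edge_left (a joint): angle of the lid's left edge strip, on the +y side of the dispenser (far from the button): 0 = standing up, its outer rim 9 mm above flush; 0.26 rad = snapped shut, flush with the centre panel. Snap fit: pressed 26 mm from its hinge it resists with about 8 N until half-way down, then clicks shut and stays; let go earlier it springs up again
- press_left (a point): point on the upper face of the left edge strip, midway along it, 26 mm out from its hinge line (67 mm from the lid's centre); it moves with the strip and lies 69 mm above the cabinet top when the strip is shut, about 76 mm when it stands up
- edge_right (a joint): angle of the lid's right edge strip, on the -y side of the dispenser (next to the button): 0 = standing up, its outer rim 9 mm above flush; 0.26 rad = snapped shut, flush with the centre panel. Snap fit: pressed 26 mm from its hinge it resists with about 8 N until half-way down, then clicks shut and stays; let go earlier it springs up again
- press_right (a point): point on the upper face of the right edge strip, midway along it, 26 mm out from its hinge line (67 mm from the lid's centre); it moves with the strip and lies 69 mm above the cabinet top when the strip is shut, about 76 mm when it stands up
- green_button (a joint): travel of the round green push button, 48 mm across: 0 = untouched, 0.005 m = pushed in; a spring returns it, and fully in takes about 5 N
- green_button_top (a point): centre of the green button's upper face, 67 mm above the cabinet top; in the dispenser's frame at x = -25 mm, y = -93 mm, so its nearest edge is 39 mm from the rim of the lid's right edge strip
- tumbler: lilac plastic drinking tumbler, 105 mm tall, 68 mm across the rim; origin at the centre of its underside
- saucer: white porcelain saucer, 140 mm across, 18 mm tall; origin at the centre of its underside
- handbell: small brass handbell with a turned wooden grip standing up, 60 mm across, 108 mm tall; origin at the centre of its underside
- glasses: folded gold-rimmed reading glasses standing on their rims, 130 mm long along their own y, 20 mm deep, 40 mm tall; origin at the middle of the underside

How it is judged:
At the end, for the whole second after the job is handed in: All four lid edges shut to within 0.04 rad (about 1.3 mm at the rim), the green button out, the dispenser flat, at rest and within 25 mm of where it stood, and the four bystanders within 15 mm of where they stood (value of joint each of edge_front, edge_back, edge_left, edge_right above 0.22 rad and value of joint green_button below 0.0025 m and distance of dispenser from where it was at the start of the episode below 0.025 m and angle between dispenser's own z axis and vertical below 0.03 rad and linear speed of dispenser below 0.02 m/s and distance of each of tumbler, saucer, handbell, glasses from where it was at the start of the episode below 0.015 m); the robot touches nothing.
It fails at once if the green button is pushed in (2.5 mm) (value of joint green_button above 0.0025 m).
It fails at once if the dispenser is lifted or tipped (height (world z) of dispenser above 0.01 m or angle between dispenser's own z axis and vertical above 0.12 rad).
It fails at once if the dispenser is pushed about (25 mm) (distance of dispenser from where it was at the start of the episode above 0.025 m).
It fails at once if the dispenser or its lid is slammed (over 70 N) (contact force between any of the arm, the fingers and dispenser above 70 N).
It fails at once if a bystander is lifted or moved (15 mm) (distance of any of tumbler, saucer, handbell, glasses from where it was at the start of the episode above 0.015 m).
It also fails if it takes over 45 s, if anything falls off the work surface, if the arm or the gripper's body presses on something with over 40 N, if the wrist force passes 120 N, or if a joint passes its speed limit or range.

### The arm

A 7-joint arm with a two-finger parallel gripper is mounted at the origin on the work surface. World frame = base frame: x ahead of the robot, y to its left, z up, the work surface at z = 0. Lengths are in m, angles in rad, forces in N, time in s.
With the tool pointing down it reaches from about 0.425 to 0.875 m from the base axis. Payload 8.4 kg.
Tool frame: the origin (TCP) lies midway between the tips of the shut fingers; the grasp point (between the pads) lies arm.grip_point_offset behind it (arm.grip_point_offset is the distance from the TCP to the grasp point, in m); y points along the fingers, x is the direction in which the jaws open and shut, and the axes are right-handed (so a half turn about y gives the same grasp; the last joint's range is limited). The gripper opens to 85 mm and grips with 20 to 120 N. Pads are 22 mm wide; open, the fingers measure 114 mm over their backs; the gripper's body (76 mm by 85 mm) begins 54 mm behind the grasp point. The pads swing forward as they close: fully open they stand 13 mm farther back than shut.
Start: joints at [-1.375, 0.333, 0.04, 1.465, -0.013, 1.343, -0.059], TCP at [0.189, 0.622, 0.231] pointing down, gripper open.
Joint ranges: [-2.58, 2.58], [-0.38, 2.09], [-1.3, 1.39], [0.25, 2.4], [-1.5, 4.64], [0.08, 2.09], [-2.65, 2.65]. Speed limits (rad/s): [2.22, 2.22, 2.79, 2.79, 3.14, 3.14, 3.14].

### API

Orientations are given as a unit quaternion [w, x, y, z].
In Python, from plant import arm, imaging, ticket gives the robot as it stands.
- The arm moves only by the tool step_arm, never from a script. Its argument "commands" is a list of rows, each an object of numbers: "fingers": the finger opening in mm, from 0 to 85.4; "tx", "ty", "tz": the shift along the world's x, y, z in mm; "roll": the turn about the world's z in rad. In form: [{"fingers": .., "tx": .., "ty": .., "tz": .., "roll": ..}, ...]. A call has 1 to 20 rows; each row shifts and turns the commanded pose from where the row before left it; what a row does not reach is not made up. A row lasts 1/12 s, in which the tool goes at most 41.7 mm and 7.16 degrees, less where a joint would pass 70% of its speed; a pose out of reach is approached as far as the arm can. A call with a gripper value outside its range is refused whole. The fingers move at their own pace and stop on an object; "squeeze" is the grip in N (left out, the last holds). Time passes only in rows, so rows that do not move let the fingers close. It gives the time, the measured TCP pose, the force and the opening at its end, in the units of the state.
- arm.observe(): the state, without advancing time (a new reading comes with each control period).
- imaging.camera(name): name is "scene" or "top" or "wrist"; returns a dict with "img" (384x512x3 uint8, red, green, blue), "K" (3x3 intrinsics, pixels), "R" (3x3) and "t" (3): a world point X has camera coordinates R X + t. Camera axes: x right, y down, z forward; pixel columns grow to the right and rows downward; lengths in m; the calibration is good to about 2 mm. The wrist camera is an equidistant fisheye: a pixel r from the principal point sees the ray r / f radians off the axis. A picture is of the moment at which its call begins. There is no depth.
- ticket.job_done(): hands the job in, once; it reports no verdict.
The state is a dict: "clock": time; "joint_pos": joint angles; "joint_velocities": joint speeds; "tau": joint torques, N m; "tcp_pos": TCP position; "eef_rot": TCP orientation; "ft_force": force on the tool from outside, world axes, zero at the start; "wrist_torque": the same for the moment, N m; "width": opening from 0.0 (shut) to 1.0 (fully open).
Only numpy, scipy, OpenCV 4.12 (cv2) and the standard library are available. Lean on these libraries where they do the work, as an engineer would, in place of code of your own. Each camera call takes 0.05 s, during which the arm holds its last target. There are 200 camera calls.

## Working session

There is one attempt and no reset: what is moved stays moved. The work goes in short steps, Python scripts to look and compute and a tool call to move; the robot and the scene stay as the last step left them, time stands still between calls to the robot, and variables do not carry over. Pictures are saved under pics/ and viewed, about 8 in all and at most 12, crops included, and the job is handed in when it is done.

Besides the shell and the picture viewer there is one more tool, called after "Request:" in YAML: its name, and indented under it one key for each argument. step_arm: Moves the arm, as the interface text tells. Its arguments: {"type":"object","properties":{"commands":{"type":"array"},"squeeze":{"type":"number"}},"required":["commands"]}

```bash
mkdir -p pics; python3 - <<'E'
from plant import arm, imaging
import cv2,pickle
o=arm.observe();print({k:o[k] for k in('clock','tcp_pos','eef_rot','ft_force','width')},arm.grip_point_offset)
for n in('scene','top'):
    c=imaging.camera(n);pickle.dump(c,open(f'{n}.pkl','wb'));cv2.imwrite(f'pics/{n}0.png',c['img'][:,:,::-1]);print(n,c['K'],c['R'],c['t'])
E
```

```text
{'clock': 0.0, 'tcp_pos': array([0.1887458 , 0.62150155, 0.23041982]), 'eef_rot': array([-0.56764764,  0.56838756,  0.42069045, -0.42158188]), 'ft_force': array([0.62976678, 0.50675331, 1.07863907]), 'width': 1.000241922229505} 0.0187
scene [[410.17487096   0.         253.59696024]
 [  0.         410.17487096 192.02887436]
 [  0.           0.           1.        ]] [[ 0.09976791  0.99500125 -0.00434401]
 [ 0.65324676 -0.06879238 -0.75401345]
 [-0.75054316  0.07238864 -0.65684461]] [-0.05417113 -0.343753    1.68703039]
top [[405.5825838    0.         255.533826  ]
 [  0.         405.5825838  188.05588596]
 [  0.           0.           1.        ]] [[-2.06690454e-02 -9.99783444e-01 -2.41975442e-03]
 [-9.88965803e-01  2.08004045e-02 -1.46676460e-01]
 [ 1.46695028e-01 -6.38608034e-04 -9.89181561e-01]] [-0.023259    0.62219814  1.05413627]
```

View pics/top0.png

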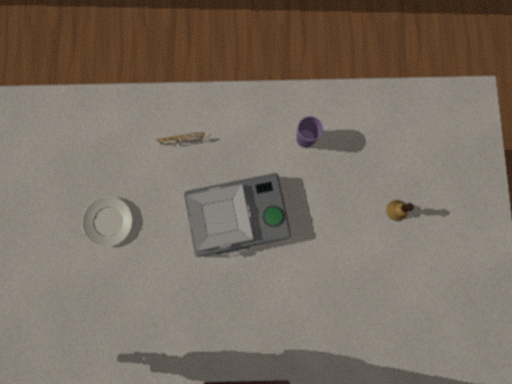

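View pics/scene0.png

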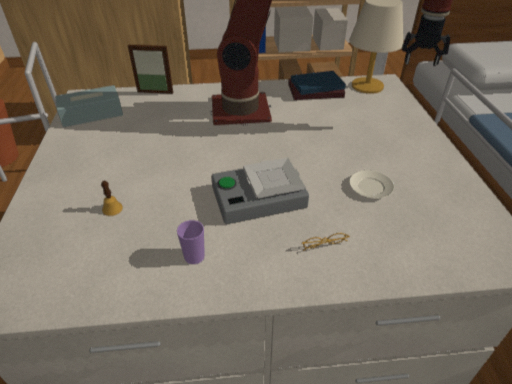

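The top view shows the dispenser at about (238,215), with the lid at (221,217), the green button at (273,216), and the tumbler, saucer, glasses and bell standing clear. In the scene view the lid is at (275,178) and the button at (228,183).

```bash
cat > h.py <<'E'
import numpy as np,cv2,pickle
def ray(c,uv,z):
    d=c['R'].T@np.linalg.inv(c['K'])@np.array([uv[0],uv[1],1.]); o=-c['R'].T@c['t']
    return o+d*(z-o[2])/d[2]
def proj(c,X):
    p=c['K']@(c['R']@np.asarray(X)+c['t']); return p[:2]/p[2]
def green(im):
    h=cv2.cvtColor(im,cv2.COLOR_RGB2HSV); m=cv2.inRange(h,(45,90,30),(90,255,255))
    n,l,s,ce=cv2.connectedComponentsWithStats(m); i=1+np.argmax(s[1:,4]); return ce[i],s[i]
E
python3 - <<'E'
from h import *
T=pickle.load(open('top.pkl','rb'));S=pickle.load(open('scene.pkl','rb'))
for n,c in(('top',T),('scene',S)):
    im=c['img'].copy()
    if n=='scene': im[:140]=0; im[230:]=0
    g,s=green(im);print(n,g,s,ray(c,g,.067), 'cam',-c['R'].T@c['t'])
x0,y0,w=175,165,125
cv2.imwrite('pics/topcrop.png',cv2.resize(T['img'][y0:y0+100,x0:x0+w,::-1],None,fx=6,fy=6,interpolation=cv2.INTER_CUBIC))
cv2.imwrite('pics/scenecrop.png',cv2.resize(S['img'][145:225,205:315,::-1],None,fx=7,fy=7,interpolation=cv2.INTER_CUBIC))
# dark-body outline (top view)
h=cv2.cvtColor(T['img'],cv2.COLOR_RGB2GRAY)
print(h[215,180:300].tolist());print(h[165:265,240].tolist())
E
```

```text
top [273.22088353 215.3815261 ] [265 207  18  18 249] [ 0.54474791 -0.08126493  0.067     ] cam [ 0.46021539 -0.03552276  1.1339377 ]
scene [226.47972973 182.06081081] [219 177  16  11 148] [ 0.54938707 -0.08172861  0.067     ] cam [ 1.49614919 -0.09186908  0.84868712]
[140, 143, 139, 135, 140, 144, 135, 123, 105, 101, 99, 104, 107, 110, 107, 106, 108, 112, 110, 110, 110, 110, 106, 106, 122, 132, 131, 130, 133, 129, 127, 132, 128, 134, 131, 129, 133, 131, 132, 132, 135, 134, 132, 133, 134, 131, 133, 133, 132, 130, 131, 132, 132, 130, 125, 115, 134, 146, 149, 148, 145, 147, 145, 143, 146, 144, 141, 138, 122, 125, 105, 71, 63, 64, 64, 69, 63, 70, 70, 86, 90, 88, 77, 68, 71, 76, 73, 74, 76, 79, 73, 75, 73, 68, 73, 72, 76, 68, 73, 64, 73, 67, 44, 38, 49, 50, 64, 72, 87, 89, 88, 92, 91, 94, 88, 91, 91, 90, 89, 92]
[133, 137, 134, 133, 134, 132, 136, 132, 132, 132, 128, 131, 135, 132, 115, 88, 80, 81, 90, 112, 126, 139, 144, 146, 145, 149, 146, 149, 148, 146, 147, 143, 148, 142, 142, 142, 145, 143, 144, 145, 142, 144, 150, 143, 144, 145, 145, 145, 145, 144, 145, 148, 144, 144, 147, 149, 149, 149, 146, 145, 149, 147, 147, 142, 144, 131, 123, 125, 128, 129, 129, 126, 129, 125, 128, 123, 105, 80, 70, 67, 71, 63, 57, 53, 78, 99, 107, 99, 96, 101, 115, 137, 138, 140, 135, 134, 139, 139, 136, 137]
```

View pics/topcrop.png

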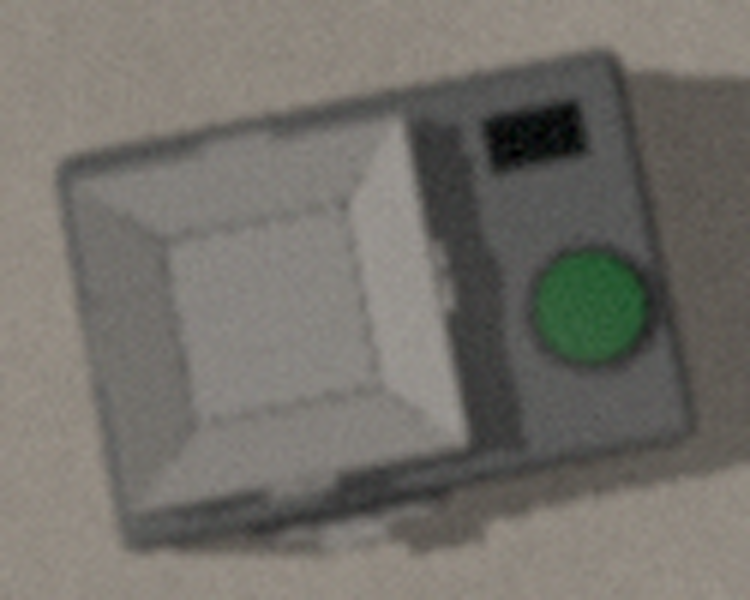

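The crop shows the centre-panel corners at about (165,240), (348,200), (383,388) and (195,425) in crop pixels. The body's top corners are at about (62,160), (612,50), (690,432) and (125,540).

```bash
python3 - <<'E'
from h import *
T=pickle.load(open('top.pkl','rb'));S=pickle.load(open('scene.pkl','rb'))
f=lambda p:(175+(p[0]+.5)/6-.5,165+(p[1]+.5)/6-.5)
P=np.array([ray(T,f(p),.069)[:2] for p in[(165,240),(348,200),(383,388),(195,425)]])
B=np.array([ray(T,f(p),.058)[:2] for p in[(62,160),(612,50),(690,432),(125,540)]])
for q in(P,B):
    e=np.roll(q,-1,0)-q;print('mean',q.mean(0),'len',np.linalg.norm(e,axis=1),'yaw',[np.degrees(np.arctan2(*v[::-1]))for v in(-e[0],-e[1],e[2],e[3])])
yaw=np.arctan2(*(B[0]+B[3]-B[1]-B[2])[::-1])-np.pi/2;print('yaw',np.degrees(yaw))
R=np.array([[np.cos(yaw),-np.sin(yaw)],[np.sin(yaw),np.cos(yaw)]])
g=np.array([.5470,-.0815])
print('disp from panel',P.mean(0)-R@[0,.045],'body',B.mean(0),'button',g-R@[-.025,-.093])
E
```

```text
mean [0.54403642 0.05859304] len [0.08228953 0.08407468 0.08324498 0.08218014] yaw [np.float64(101.23666239727609), np.float64(9.746980507373447), np.float64(99.91138231983427), np.float64(9.061678990001637)]
mean [0.55264919 0.01523907] len [0.25099865 0.17367937 0.25155154 0.17049421] yaw [np.float64(100.26719926228361), np.float64(9.75096611728102), np.float64(99.54036477277128), np.float64(9.562309813356924)]
yaw 9.903382190297316
disp from panel [0.55177584 0.01426358] body [0.55264919 0.01523907] button [0.55563267 0.0144139 ]
```

Request:
step_arm:
  commands:
    - {"fingers": 0,"tx": 17.25,"ty": -24.85,"tz": -4,"roll": 0.0235}
    - {"fingers": 0,"tx": 17.25,"ty": -24.85,"tz": -4,"roll": 0.0235}
    - {"fingers": 0,"tx": 17.25,"ty": -24.85,"tz": -4,"roll": 0.0235}
    - {"fingers": 0,"tx": 17.25,"ty": -24.85,"tz": -4,"roll": 0.0235}
    - {"fingers": 0,"tx": 17.25,"ty": -24.85,"tz": -4,"roll": 0.0235}
    - {"fingers": 0,"tx": 17.25,"ty": -24.85,"tz": -4,"roll": 0.0235}
    - {"fingers": 0,"tx": 17.25,"ty": -24.85,"tz": -4,"roll": 0.0235}
    - {"fingers": 0,"tx": 17.25,"ty": -24.85,"tz": -4,"roll": 0.0235}
    - {"fingers": 0,"tx": 17.25,"ty": -24.85,"tz": -4,"roll": 0.0235}
    - {"fingers": 0,"tx": 17.25,"ty": -24.85,"tz": -4,"roll": 0.0235}
    - {"fingers": 0,"tx": 17.25,"ty": -24.85,"tz": -4,"roll": 0.0235}
    - {"fingers": 0,"tx": 17.25,"ty": -24.85,"tz": -4,"roll": 0.0235}
    - {"fingers": 0,"tx": 17.25,"ty": -24.85,"tz": -4,"roll": 0.0235}
    - {"fingers": 0,"tx": 17.25,"ty": -24.85,"tz": -4,"roll": 0.0235}
    - {"fingers": 0,"tx": 17.25,"ty": -24.85,"tz": -4,"roll": 0.0235}
    - {"fingers": 0,"tx": 17.25,"ty": -24.85,"tz": -4,"roll": 0.0235}
    - {"fingers": 0,"tx": 17.25,"ty": -24.85,"tz": -4,"roll": 0.0235}
    - {"fingers": 0,"tx": 17.25,"ty": -24.85,"tz": -4,"roll": 0.0235}
    - {"fingers": 0,"tx": 17.25,"ty": -24.85,"tz": -4,"roll": 0.0235}
    - {"fingers": 0,"tx": 17.25,"ty": -24.85,"tz": -4,"roll": 0.0235}

```text
clock: 1.77
tcp_pos: [0.5343, 0.1236, 0.1509]
eef_rot: [0.454, -0.454, -0.542, 0.542]
ft_force: [-1.0, 1.4, -0.2]
width: -0.003
```

Request:
step_arm:
  commands:
    - {"fingers": 0,"ty": 1,"tz": -15}
    - {"fingers": 0,"tz": -15}
    - {"fingers": 0,"tz": -15}
    - {"fingers": 0,"tz": -12}
    - {"fingers": 0,"tz": -9}
    - {"fingers": 0,"tz": -4}
    - {"fingers": 0,"tz": 0}

```text
invalid input
```

Request:
step_arm:
  commands:
    - {"fingers": 0,"tz": -1.5}
    - {"fingers": 0,"tz": -1.5}
    - {"fingers": 0,"tz": -1.5}
    - {"fingers": 0,"tz": -1.5}
    - {"fingers": 0,"tz": 0}

```text
invalid input
```

Request:
step_arm:
  commands:
    - {"fingers": 0,"tx": 0,"ty": 1,"tz": -15,"roll": 0}
    - {"fingers": 0,"tx": 0,"ty": 0,"tz": -15,"roll": 0}
    - {"fingers": 0,"tx": 0,"ty": 0,"tz": -15,"roll": 0}
    - {"fingers": 0,"tx": 0,"ty": 0,"tz": -12,"roll": 0}
    - {"fingers": 0,"tx": 0,"ty": 0,"tz": -9,"roll": 0}
    - {"fingers": 0,"tx": 0,"ty": 0,"tz": -4,"roll": 0}
    - {"fingers": 0,"tx": 0,"ty": 0,"tz": 0,"roll": 0}

```text
clock: 2.35
tcp_pos: [0.5333, 0.1259, 0.0805]
eef_rot: [0.454, -0.454, -0.541, 0.542]
ft_force: [-0.4, -0.2, 0.4]
width: 0.003
```

Request:
step_arm:
  commands:
    - {"fingers": 0,"tx": 0,"ty": 0,"tz": -1.5,"roll": 0}
    - {"fingers": 0,"tx": 0,"ty": 0,"tz": -1.5,"roll": 0}
    - {"fingers": 0,"tx": 0,"ty": 0,"tz": -1.5,"roll": 0}
    - {"fingers": 0,"tx": 0,"ty": 0,"tz": -1.5,"roll": 0}
    - {"fingers": 0,"tx": 0,"ty": 0,"tz": 0,"roll": 0}

```text
clock: 2.77
tcp_pos: [0.5343, 0.1266, 0.0759]
eef_rot: [-0.454, 0.454, 0.542, -0.541]
ft_force: [-0.1, 1.8, 3.4]
width: 0.0
```

Request:
step_arm:
  commands:
    - {"fingers": 0,"tx": 0,"ty": 0,"tz": -1.2,"roll": 0}
    - {"fingers": 0,"tx": 0,"ty": 0,"tz": -1.2,"roll": 0}
    - {"fingers": 0,"tx": 0,"ty": 0,"tz": -1.2,"roll": 0}
    - {"fingers": 0,"tx": 0,"ty": 0,"tz": -1.2,"roll": 0}
    - {"fingers": 0,"tx": 0,"ty": 0,"tz": 0,"roll": 0}

```text
clock: 3.18
tcp_pos: [0.5336, 0.1255, 0.07]
eef_rot: [0.454, -0.454, -0.541, 0.542]
ft_force: [-0.3, -0.0, -0.2]
width: 0.001
```

Request:
step_arm:
  commands:
    - {"fingers": 0,"tx": 0,"ty": 0,"tz": -1,"roll": 0}
    - {"fingers": 0,"tx": 0,"ty": 0,"tz": -1,"roll": 0}
    - {"fingers": 0,"tx": 0,"ty": 0,"tz": 0,"roll": 0}

```text
clock: 3.43
tcp_pos: [0.5339, 0.1256, 0.0689]
eef_rot: [0.454, -0.454, -0.542, 0.542]
ft_force: [-2.9, -0.2, 7.3]
width: -0.002
```

Request:
step_arm:
  commands:
    - {"fingers": 0,"tx": 0,"ty": 0,"tz": 14,"roll": 0}
    - {"fingers": 0,"tx": 0,"ty": 0,"tz": 13,"roll": 0}
    - {"fingers": 0,"tx": 25.8,"ty": -18.5,"tz": 0,"roll": 0}
    - {"fingers": 0,"tx": 25.8,"ty": -18.5,"tz": 0,"roll": 0}
    - {"fingers": 0,"tx": 25.8,"ty": -18.5,"tz": 0,"roll": 0}
    - {"fingers": 0,"tx": 0,"ty": 0,"tz": 0,"roll": 0}
    - {"fingers": 0,"tx": 0,"ty": 0,"tz": -8,"roll": 0}
    - {"fingers": 0,"tx": 0,"ty": 0,"tz": -7,"roll": 0}
    - {"fingers": 0,"tx": 0,"ty": 0,"tz": 0,"roll": 0}
    - {"fingers": 0,"tx": 0,"ty": 0,"tz": -1.2,"roll": 0}
    - {"fingers": 0,"tx": 0,"ty": 0,"tz": -1.2,"roll": 0}
    - {"fingers": 0,"tx": 0,"ty": 0,"tz": -1.2,"roll": 0}
    - {"fingers": 0,"tx": 0,"ty": 0,"tz": -1.2,"roll": 0}
    - {"fingers": 0,"tx": 0,"ty": 0,"tz": -1.2,"roll": 0}
    - {"fingers": 0,"tx": 0,"ty": 0,"tz": -1.2,"roll": 0}
    - {"fingers": 0,"tx": 0,"ty": 0,"tz": -1.2,"roll": 0}
    - {"fingers": 0,"tx": 0,"ty": 0,"tz": -1.2,"roll": 0}
    - {"fingers": 0,"tx": 0,"ty": 0,"tz": -1.2,"roll": 0}
    - {"fingers": 0,"tx": 0,"ty": 0,"tz": -1.2,"roll": 0}

```text
clock: 5.02
tcp_pos: [0.6112, 0.0701, 0.0687]
eef_rot: [0.454, -0.454, -0.542, 0.542]
ft_force: [-6.2, 0.2, 17.6]
width: -0.003
```

Request:
step_arm:
  commands:
    - {"fingers": 0,"tx": 0,"ty": 0,"tz": 14,"roll": 0}
    - {"fingers": 0,"tx": 0,"ty": 0,"tz": 13,"roll": 0}
    - {"fingers": 0,"tx": -18.2,"ty": -25.8,"tz": 0,"roll": 0}
    - {"fingers": 0,"tx": -18.2,"ty": -25.8,"tz": 0,"roll": 0}
    - {"fingers": 0,"tx": -18.2,"ty": -25.8,"tz": 0,"roll": 0}
    - {"fingers": 0,"tx": 0,"ty": 0,"tz": 0,"roll": 0}
    - {"fingers": 0,"tx": 0,"ty": 0,"tz": -8,"roll": 0}
    - {"fingers": 0,"tx": 0,"ty": 0,"tz": -7,"roll": 0}
    - {"fingers": 0,"tx": 0,"ty": 0,"tz": 0,"roll": 0}
    - {"fingers": 0,"tx": 0,"ty": 0,"tz": -1.2,"roll": 0}
    - {"fingers": 0,"tx": 0,"ty": 0,"tz": -1.2,"roll": 0}
    - {"fingers": 0,"tx": 0,"ty": 0,"tz": -1.2,"roll": 0}
    - {"fingers": 0,"tx": 0,"ty": 0,"tz": -1.2,"roll": 0}
    - {"fingers": 0,"tx": 0,"ty": 0,"tz": -1.2,"roll": 0}
    - {"fingers": 0,"tx": 0,"ty": 0,"tz": -1.2,"roll": 0}
    - {"fingers": 0,"tx": 0,"ty": 0,"tz": -1.2,"roll": 0}
    - {"fingers": 0,"tx": 0,"ty": 0,"tz": -1.2,"roll": 0}
    - {"fingers": 0,"tx": 0,"ty": 0,"tz": -1.2,"roll": 0}
    - {"fingers": 0,"tx": 0,"ty": 0,"tz": -1.2,"roll": 0}

```text
clock: 6.6
tcp_pos: [0.5567, -0.0068, 0.0687]
eef_rot: [-0.454, 0.454, 0.542, -0.542]
ft_force: [-6.1, -0.2, 18.1]
width: -0.0
```

Next is the front edge, at (0.4793, 0.0474), a shift of dx = -77.4, dy = +54.2.

Request:
step_arm:
  commands:
    - {"fingers": 0,"tx": 0,"ty": 0,"tz": 14,"roll": 0}
    - {"fingers": 0,"tx": 0,"ty": 0,"tz": 13,"roll": 0}
    - {"fingers": 0,"tx": -25.8,"ty": 18.1,"tz": 0,"roll": 0}
    - {"fingers": 0,"tx": -25.8,"ty": 18.1,"tz": 0,"roll": 0}
    - {"fingers": 0,"tx": -25.8,"ty": 18.1,"tz": 0,"roll": 0}
    - {"fingers": 0,"tx": 0,"ty": 0,"tz": 0,"roll": 0}
    - {"fingers": 0,"tx": 0,"ty": 0,"tz": -8,"roll": 0}
    - {"fingers": 0,"tx": 0,"ty": 0,"tz": -7,"roll": 0}
    - {"fingers": 0,"tx": 0,"ty": 0,"tz": 0,"roll": 0}
    - {"fingers": 0,"tx": 0,"ty": 0,"tz": -1.2,"roll": 0}
    - {"fingers": 0,"tx": 0,"ty": 0,"tz": -1.2,"roll": 0}
    - {"fingers": 0,"tx": 0,"ty": 0,"tz": -1.2,"roll": 0}
    - {"fingers": 0,"tx": 0,"ty": 0,"tz": -1.2,"roll": 0}
    - {"fingers": 0,"tx": 0,"ty": 0,"tz": -1.2,"roll": 0}
    - {"fingers": 0,"tx": 0,"ty": 0,"tz": -1.2,"roll": 0}
    - {"fingers": 0,"tx": 0,"ty": 0,"tz": -1.2,"roll": 0}
    - {"fingers": 0,"tx": 0,"ty": 0,"tz": -1.2,"roll": 0}
    - {"fingers": 0,"tx": 0,"ty": 0,"tz": -1.2,"roll": 0}
    - {"fingers": 0,"tx": 0,"ty": 0,"tz": -1.2,"roll": 0}

```text
clock: 8.18
tcp_pos: [0.4794, 0.0474, 0.0687]
eef_rot: [-0.454, 0.454, 0.542, -0.542]
ft_force: [-6.8, -0.9, 20.3]
width: 0.003
```

Request:
step_arm:
  commands:
    - {"fingers": 0,"tx": 0,"ty": 0,"tz": 15,"roll": 0}
    - {"fingers": 0,"tx": 0,"ty": 0,"tz": 30,"roll": 0}
    - {"fingers": 0,"tx": 0,"ty": 0,"tz": 30,"roll": 0}
    - {"fingers": 0,"tx": 0,"ty": 0,"tz": 30,"roll": 0}
    - {"fingers": 0,"tx": 0,"ty": 0,"tz": 30,"roll": 0}
    - {"fingers": 0,"tx": -8,"ty": 30,"tz": 0,"roll": 0}
    - {"fingers": 0,"tx": -8,"ty": 30,"tz": 0,"roll": 0}
    - {"fingers": 0,"tx": -8,"ty": 30,"tz": 0,"roll": 0}
    - {"fingers": 0,"tx": -8,"ty": 30,"tz": 0,"roll": 0}
    - {"fingers": 0,"tx": -8,"ty": 30,"tz": 0,"roll": 0}
    - {"fingers": 0,"tx": -8,"ty": 30,"tz": 0,"roll": 0}
    - {"fingers": 0,"tx": -8,"ty": 30,"tz": 0,"roll": 0}
    - {"fingers": 0,"tx": -8,"ty": 30,"tz": 0,"roll": 0}
    - {"fingers": 0,"tx": -8,"ty": 30,"tz": 0,"roll": 0}
    - {"fingers": 0,"tx": -8,"ty": 30,"tz": 0,"roll": 0}
    - {"fingers": 0,"tx": -8,"ty": 30,"tz": 0,"roll": 0}
    - {"fingers": 0,"tx": -8,"ty": 30,"tz": 0,"roll": 0}
    - {"fingers": 0,"tx": 0,"ty": 0,"tz": 0,"roll": 0}
    - {"fingers": 0,"tx": 0,"ty": 0,"tz": 0,"roll": 0}

```text
clock: 9.77
tcp_pos: [0.382, 0.4089, 0.2028]
eef_rot: [0.453, -0.453, -0.542, 0.543]
ft_force: [0.1, 0.2, 0.4]
width: 0.0
```

```bash
python3 - <<'E'
from h import *
from plant import arm, imaging
out=[]
for n,(x,y,w,h) in(('top',(175,165,125,100)),('scene',(205,140,125,100))):
    c=imaging.camera(n);o=pickle.load(open(n+'.pkl','rb'))
    cv2.imwrite(f'pics/{n}1.png',c['img'][:,:,::-1])
    a=[cv2.resize(q['img'][y:y+h,x:x+w,::-1],None,fx=3,fy=3,interpolation=cv2.INTER_CUBIC) for q in(o,c)];out.append(np.hstack(a))
    g=[]
    for q in(o,c):
        im=q['img'].copy(); im[:140]=0; im[240:]=0; g.append(green(im)[0])
    print(n,'button px',*g)
    # bystander shift, px: phase correlation of patches
    for k,X in dict(tumbler=(.76,-.17),saucer=(.53,.28),bell=(.53,-.40),glasses=(.74,.13)).items():pass
    d=cv2.absdiff(o['img'],c['img']).max(2)>50
    nn,l,s,ce=cv2.connectedComponentsWithStats(d.astype(np.uint8)); print([r.tolist() for r in s[1:] if r[4]>25])
cv2.imwrite('pics/cmp.png',np.vstack(out));s=arm.observe();print(s['ft_force'],s['tcp_pos'],s['clock'])
E
```

```text
top button px [273.22088353 215.3815261 ] [273.204 215.584]
[[0, 274, 69, 52, 2131], [0, 340, 31, 44, 711], [118, 351, 344, 33, 4113]]
scene button px [226.47972973 182.06081081] [226.53061224 182.07482993]
[[213, 0, 21, 49, 339], [260, 0, 12, 30, 165], [362, 0, 55, 107, 2818], [416, 18, 25, 21, 191], [259, 38, 5, 15, 38], [413, 39, 20, 9, 54], [436, 43, 13, 13, 57], [242, 44, 9, 21, 49], [258, 54, 5, 11, 30], [215, 59, 6, 22, 42], [65, 122, 268, 15, 2245], [42, 128, 242, 46, 3769]]
[ 0.70804226 -1.89848289  0.73534314] [0.3836801  0.40650322 0.20322013] 9.8667
```

View pics/cmp.png

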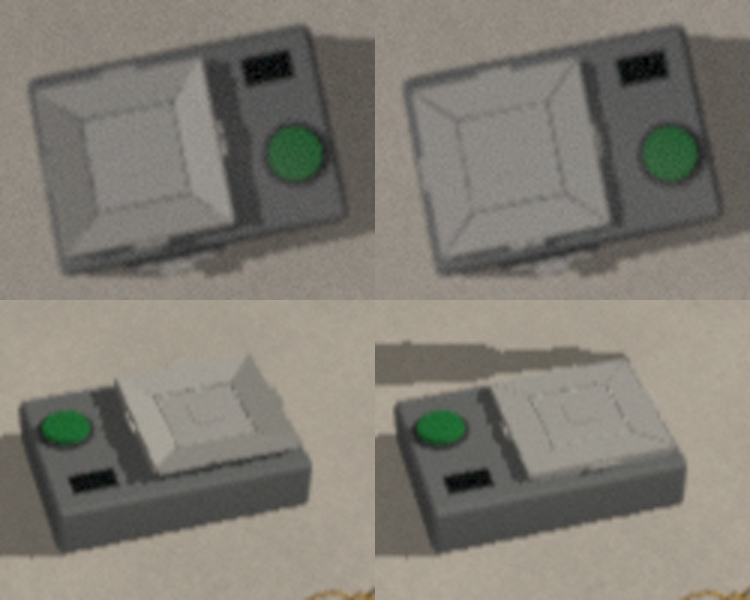

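View pics/scene1.png

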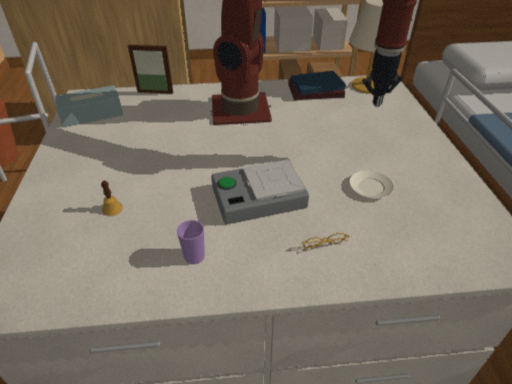

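The comparison shows all four strips with the same shade as the centre panel and flush with it. The button has not moved in the images (227,182 in the scene view). In the full scene view the tumbler (192,242), saucer (371,186), bell (111,200) and glasses (326,241) stand where they were. I'm handing the job in.

```bash
python3 -c "
from plant import ticket
print(ticket.job_done())"
```

```text
the job is handed in; nothing more can be done
None
```

I pressed the left, back, right and front edges shut with the closed fingertips, and handed the job in shortly after 9.9 s on the robot's clock.

- **Edges:** On each edge the fingertips came to rest about 69 mm above the cabinet top, which is the flush height. The highest wrist force I read was about 20 N, at the end of the front press; forces were read only at the end of each move. For the left edge I also saw the force drop to zero as it clicked. In the before and after pictures all four strips lie flush with the centre panel.
- **Button and dispenser:** The button's image moved by at most 0.2 pixel (under 1 mm) in either view, and the dispenser looks unmoved.
- **Bystanders:** The image comparison showed changes only at the arm and its shadow, so the tumbler, saucer, handbell and glasses stand where they were. I did not measure their positions in millimetres.
- **Clearance:** The arm finished clear of everything, with about 0 N on the wrist apart from noise of up to 2 N.

One disagreement: before moving, three estimates of the dispenser's position differed by up to about 4 mm, which was small enough for the presses. No check failed.

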